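# Find the rocking cover and hold it home

## Task

One of the four identical grey covers on the aluminium housing is not snapped home on its stud. With the fingertips, press on an end of one cover after another until you find the one that rocks, then press that cover down at its middle until it is fully home, and finish while still holding it pressed down so that its screw can be fitted. Only touch and press: do not lift or pry up a cover, and leave the things round the housing where they are.

Things in the scene. Friction and masses are not known exactly. Their poses are not given: they have to be found in the camera images.
- housing: low cast aluminium equipment housing, 116 x 330 x 30 mm, fixed on the counter with flanges at both ends (370 mm in all). Origin: centre of its underside, on the counter. Its x axis runs across it (cable glands on the +x side), its y axis along the row of four covers.
- cover_1 (a point): cover place 1 of 4, counted from the housing's +y end, 75 mm apart: centre of the top of a seated, unpressed cover, 53 mm above the counter. A point of the housing: it does not move with the cover. Axes as the housing. Each cover is a flat grey plastic plate, 100 mm along x, 50 mm along y, 5 mm thick, with a small black disc at its middle.
- cover_2 (a point): cover place 2 of 4, counted from the housing's +y end, 75 mm apart: centre of the top of a seated, unpressed cover, 53 mm above the counter. A point of the housing: it does not move with the cover. Axes as the housing. Each cover stands on a round collar of 12 mm radius at its middle; its ends overhang with 15 mm of air below.
- cover_3 (a point): cover place 3 of 4, counted from the housing's +y end, 75 mm apart: centre of the top of a seated, unpressed cover, 53 mm above the counter. A point of the housing: it does not move with the cover. Axes as the housing. Any cover sinks on its rubber mount when pressed, about 1 mm per 6 N, at most 4 mm.
- cover_4 (a point): cover place 4 of 4, counted from the housing's +y end, 75 mm apart: centre of the top of a seated, unpressed cover, 53 mm above the counter. A point of the housing: it does not move with the cover. Axes as the housing. Three of the covers are locked on and cannot tip; one, at any of the places, is loose.
- loose_gap (a joint): m, how far the loose cover's stud stands out of its collar: 0.003 to 0.004 at the start, 0 when snapped home. About 8 N at the cover's middle drives it in (within 4 mm along x; more force is needed off the middle); pressing an end only tips the cover. It stays where left. Which place is loose is not told.
- loose_rock (a joint): rad, tip of the loose cover about the housing's y axis through its middle, positive when the +x end is down. Within 0.07 at rest. Under 2 N on an end tips it 0.25 to 0.33, until it meets the collar's edge; 30 mm from its middle its top is then 4 to 7 mm lower than a locked cover's. Swings back when released; level and firm once home. Which place is loose is not told.
- loose_press (a joint): m, how far the loose cover's collar is pressed down into its rubber mount: 0 when untouched, about 0.001 per 6 N, 0.004 at the stop (24 N); springs back when released. Which place is loose is not told.
- bush_brass_mid (a point): bystander: brass bush standing on the counter, 28 mm diameter, 32 mm high; its centre
- grease_tin_mid (a point): bystander: round green grease tin with a white lid, 73 mm diameter, 48 mm high; its centre
- bearing_1_mid (a point): bystander: ball bearing lying flat behind the housing, 52 mm diameter, 15 mm high; its centre

How it is judged:
By the outcome, as a careful person would: the job done as asked, in the order asked, and still so for the second after the job is handed in, while the arm keeps its last pose, push and grip.
It also fails if it takes over 48 s, if anything falls off the work surface, if the arm or the gripper's body presses on something with over 40 N, if the wrist force passes 120 N, or if a joint passes its speed limit or range.

## Robot

A 7-joint arm with a two-finger parallel gripper is mounted at the origin on a cart in front of the work surface, level with it; the furniture and walls round the work are solid. World frame = base frame: x ahead of the robot, y to its left, z up, the work surface at z = 0. Lengths are in m, angles in rad, forces in N, time in s.
With the tool pointing down it reaches from about 0.425 to 0.925 m from the base axis. Payload 6.8 kg.
Tool frame: the origin (TCP) lies at the very end of the fingers, on their centre line; the grasp point (between the pads) lies grasp_offset behind it (grasp_offset is the distance from the TCP to the grasp point, in m); z points along the fingers, y is the direction in which the jaws open and shut (so a half turn about z gives the same grasp; the last joint's range is limited). The gripper opens to 85 mm and grips with 20 to 120 N. Pads are 22 mm wide; open, the fingers measure 114 mm over their backs; the gripper's body (76 mm by 85 mm) begins 54 mm behind the grasp point. The pads swing forward as they close: fully open they stand 13 mm farther back than shut.
Start: joints at [1.22, 0.477, 0.022, 1.555, -0.011, 1.109, -0.083], TCP at [0.162, -0.655, 0.231] pointing down, gripper open.
Joint ranges: [-2.96, 2.96], [-0.34, 2.1], [-1.41, 1.46], [0.24, 2.44], [-1.37, 4.51], [0.17, 1.92], [-2.96, 2.96]. Speed limits (rad/s): [2.39, 2.39, 3.14, 3.14, 3.14, 3.14, 3.14].

## Interface

Orientations are given as a unit quaternion [w, x, y, z].
In Python, from station import * gives the robot as it stands.
- The arm moves only by the shell command python3 -m handwheel 'ROWS' [FORCE]. ROWS is JSON, one flat list of numbers, 7 for each row, row after row: the shift along the world's x, y, z in cm, then the turn, a rotation vector about the world's x, y, z in degrees, then the opening, from 0 (shut) to 1 (fully open). In form: [tx, ty, tz, ax, ay, az, fingers, tx, ty, tz, ax, ay, az, fingers, ...]. A call has 1 to 8 rows; each row is the pose to reach, as a shift and turn from the pose measured when the call began; what a row does not reach only later rows make up. A row lasts 1/12 s, in which the tool goes at most 41.7 mm and 7.16 degrees, less where a joint would pass 70% of its speed; a pose out of reach is approached as far as the arm can. A call with a gripper value outside its range is refused whole. The fingers move at their own pace and stop on an object; FORCE is the grip in N (left out, the last holds). Time passes only in rows, so rows that repeat a pose let the fingers close. It gives the time, the measured TCP pose, the force and the opening at its end, in the units of the state.
- get_obs(): the state, without advancing time (a new reading comes with each control period).
- read_camera(name): name is "scene" or "side" or "wrist"; returns the picture (420x560x3 uint8, red, green, blue); there is no depth.
- camera_info(name): a dict with "fx", "fy", "cx", "cy" (pixels), "R" (3x3) and "t" (3): a world point X has camera coordinates R X + t; the wrist camera has in their place "mount" (4x4, takes a point from camera to tool coordinates, whose origin is the TCP and whose axes are the flange's). Camera axes: x right, y down, z forward; pixel columns grow to the right and rows downward; lengths in m; the calibration is good to about 2 mm. A picture is of the moment at which its call begins: read the wrist's pose just before it. camera_info takes no time and is no camera call.
- hand_in(): hands the job in, once; it reports no verdict.
The state is a dict: "t": time; "q": joint angles; "joint_vel": joint speeds; "joint_torque": joint torques, N m; "eef_pos": TCP position; "tool_rot": TCP orientation; "contact_force": force on the tool from outside, world axes, zero at the start; "torque": the same for the moment, N m; "gripper_width": opening from 0.0 (shut) to 1.0 (fully open).
Only numpy, scipy, OpenCV 4.12 (cv2) and the standard library are available. Lean on these libraries where they do the work, as an engineer would, in place of code of your own. Each camera call takes 0.05 s, during which the arm holds its last target. There are 200 camera calls.

## Working session

There is one attempt and no reset: what is moved stays moved. The work goes in short steps, Python scripts to look and compute and a shell command to move; the robot and the scene stay as the last step left them, time stands still between calls to the robot, and variables do not carry over. Pictures are saved under pics/ and viewed, on a budget of 10 in all, crops included, one or two more only if the job needs it, and the job is handed in when it is done.

```bash
mkdir -p pics; python3 - <<'E'
from station import *
import cv2,numpy as np
o=get_obs();print(o)
a=read_camera("scene");b=read_camera("side")
cv2.imwrite("pics/scene.png",a[:,:,::-1]);cv2.imwrite("pics/side.png",b[:,:,::-1])
for n in("scene","side","wrist"):print(n,camera_info(n))
E
```

```text
{'t': 0.0, 'q': array([ 1.2199218 ,  0.4778187 ,  0.02235873,  1.55644714, -0.01151523,
        1.10931101, -0.08310588]), 'joint_vel': array([ 0.00035342,  0.00123361, -0.00088613, -0.00077728, -0.00035124,
       -0.00084249,  0.00164374]), 'joint_torque': array([-2.02699408e-05, -5.96443391e+01,  1.60800867e+00, -2.81196338e+01,
        1.24495814e-02,  9.18635807e-03,  1.18460378e-06]), 'eef_pos': array([ 0.16210281, -0.65463324,  0.23031544]), 'tool_rot': array([-9.10581600e-04,  9.92641659e-01,  1.21085404e-01, -1.78515400e-04]), 'contact_force': array([0.21910976, 0.07950328, 0.16427451]), 'torque': array([ 0.01451107, -0.00373109,  0.02628238]), 'gripper_width': 0.9974404972494131}
scene {'fx': 490.28897877817536, 'fy': 490.28897877817536, 'cx': 278.12752144499905, 'cy': 203.51413571698188, 'R': array([[-0.60852802, -0.7934787 , -0.00923048],
       [-0.59430004,  0.46342196, -0.65730324],
       [ 0.52583373, -0.39450176, -0.75356967]]), 't': array([0.39664847, 0.33022974, 0.91217087])}
side {'fx': 546.3481620286335, 'fy': 546.3481620286335, 'cx': 272.8427923971731, 'cy': 205.69660245706, 'R': array([[ 0.99320859, -0.11575791,  0.01169639],
       [-0.06885113, -0.66581354, -0.74293463],
       [ 0.09378817,  0.73708374, -0.66926178]]), 't': array([-0.55606505,  0.1130327 ,  1.28671883])}
wrist {'fx': 346.7920810633053, 'fy': 346.7920810633053, 'cx': 278.70867618589193, 'cy': 215.97473062577933, 'mount': array([[ 1.27859885e-03, -9.44063619e-01, -3.29760895e-01,
         8.57695267e-02],
       [ 9.99998695e-01,  8.81323522e-04,  1.35422882e-03,
         1.16061742e-04],
       [-9.87852131e-04, -3.29762196e-01,  9.44063514e-01,
        -1.42070941e-01],
       [ 0.00000000e+00,  0.00000000e+00,  0.00000000e+00,
         1.00000000e+00]])}
```

View pics/scene.png

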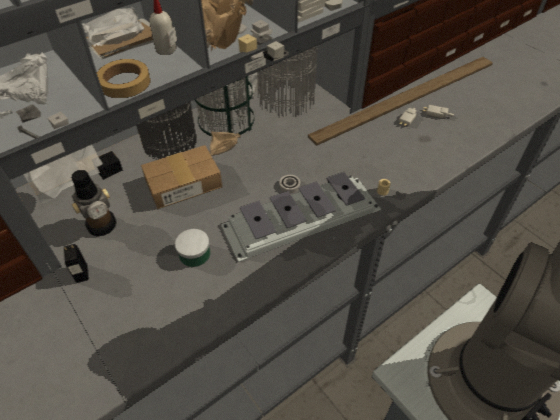

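View pics/side.png

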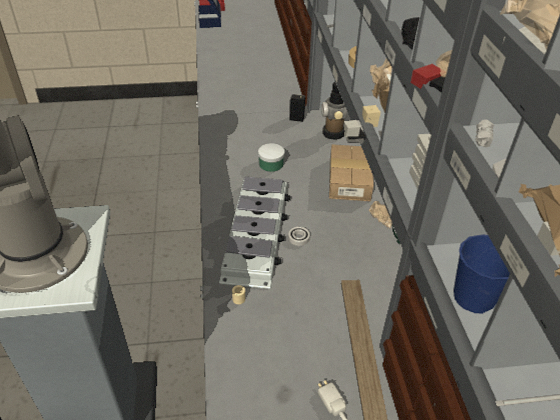

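The scene view shows the four covers at about (257,218), (291,207), (318,197), (345,187). In the side view they run from (263,184) to (250,246). The glands are on the far side (+x). The tin and the bearing are clear of the row, and the brass bush stands near the −y end.

```bash
cat > h.py <<'E'
import numpy as np,cv2
from station import *
def ray(n,uv,z):
    c=camera_info(n);R,t=c["R"],c["t"];d=R.T@np.array([(uv[0]-c["cx"])/c["fx"],(uv[1]-c["cy"])/c["fy"],1]);o=-R.T@t
    return o+d*(z-o[2])/d[2]
def blobs(im,guess,thr,r=9):
    g=cv2.cvtColor(im,cv2.COLOR_RGB2GRAY);out=[]
    for x,y in guess:
        m=np.zeros_like(g);m[y-r:y+r,x-r:x+r]=(g[y-r:y+r,x-r:x+r]<thr)*255
        n,l,s,c=cv2.connectedComponentsWithStats(m)
        k=min(range(1,n),key=lambda i:-s[i,4]) if n>1 else 0
        out.append((c[k],s[k,4]))
    return out
E
python3 - <<'E'
from h import *
for n,g in(("scene",[(257,218),(291,207),(318,197),(345,187)]),("side",[(263,184),(259,204),(252,225),(249,246)])):
    im=cv2.imread(f"pics/{n}.png")[:,:,::-1]
    for (c,a) in blobs(im,g,35): print(n,c.round(1),a,ray(n,c,.053).round(4))
    x,y=g[1];
a=cv2.imread("pics/scene.png")[165:265,210:410];b=cv2.imread("pics/side.png")[165:310,205:325]
cv2.imwrite("pics/crop.png",np.hstack([cv2.resize(a,(500,250),interpolation=2),cv2.resize(b,(300,362),interpolation=2)[:250]]) )
E
```

```text
scene [256.8 218.3] 21 [0.5492 0.1388 0.053 ]
scene [287.3 208. ] 23 [0.531  0.0656 0.053 ]
scene [316.3 197.7] 19 [ 0.514  -0.0074  0.053 ]
scene [344.8 186.8] 18 [ 0.499  -0.0835  0.053 ]
side [262.4 183.7] 9 [0.5485 0.139  0.053 ]
side [258.2 202.9] 12 [0.5304 0.0661 0.053 ]
side [254. 224.] 13 [ 0.5134 -0.0076  0.053 ]
side [249.1 245.4] 17 [ 0.4961 -0.0762  0.053 ]
```

View pics/crop.png

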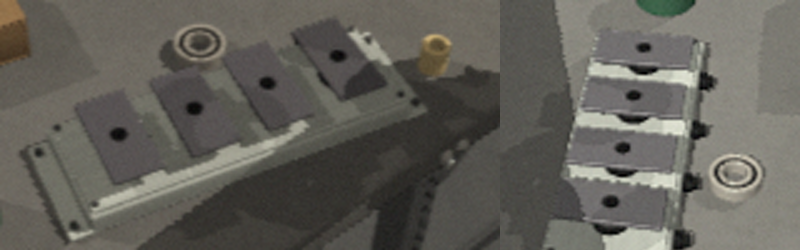

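Cover 4's two rays disagree in a way that puts its disc about 4 mm high, so it is the suspect. Cover 3 goes first as the reference. The housing is yawed about −13.5°.

```bash
python3 -m handwheel '[2.1,3.5,0,0,0,-3.5,0, 4.2,7,0,0,0,-7,0, 6.3,10.5,0,0,0,-10.5,0, 8.5,14,0,0,0,-14,0, 10.7,17.5,0,0,0,-17.5,0, 12.8,21,0,0,0,-21,0, 15,24.5,0,0,0,-24.5,0, 17.2,28,0,0,0,-27.4,0]' 20
```

```text
t: 0.77
eef_pos: [0.3345, -0.3727, 0.2303]
tool_rot: [-0.001, 0.993, -0.119, -0.0]
contact_force: [1.2, -1.3, -0.7]
gripper_width: -0.002
```

```bash
python3 -m handwheel '[2,3.4,0,0,0,0,0, 4,6.8,0,0,0,0,0, 6,10.2,0,0,0,0,0, 8,13.6,0,0,0,0,0, 10,17,-1,0,0,0,0, 12,20.3,-2,0,0,0,0, 14,23.6,-3,0,0,0,0, 16,27,-4,0,0,0,0]'; python3 -m handwheel '[1.8,3,-3,0,0,0,0, 3.6,6,-6,0,0,0,0, 5.3,8.8,-9,0,0,0,0, 5.3,8.8,-9,0,0,0,0]'
python3 - <<'E'
from h import *
o=get_obs();print(o["eef_pos"],o["tool_rot"],o["contact_force"])
w=read_camera("wrist");s=read_camera("scene")
cv2.imwrite("pics/w1.png",np.hstack([w[:,:,::-1][:, :],])); 
E
```

```text
t: 1.43
eef_pos: [0.4949, -0.1012, 0.1897]
tool_rot: [-0.001, 0.993, -0.119, -0.0]
contact_force: [1.3, -0.6, -0.4]
gripper_width: 0.002
t: 1.77
eef_pos: [0.5475, -0.0078, 0.0961]
tool_rot: [-0.002, 0.993, -0.116, -0.002]
contact_force: [-0.1, -0.2, 0.2]
gripper_width: 0.001
[ 0.54751754 -0.00775571  0.09605705] [-0.00195893  0.99319384 -0.11643588 -0.00219915] [-0.13874481 -0.15042151  0.21755106]
```

View pics/w1.png

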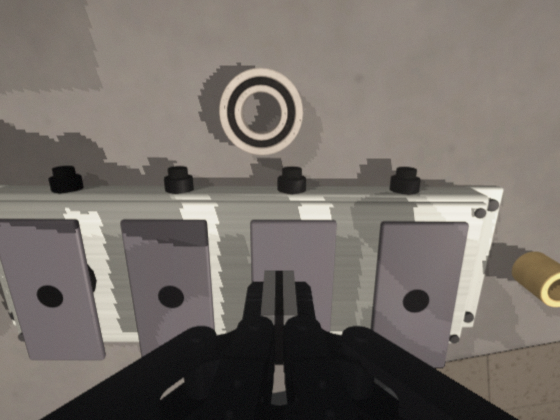

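The wrist view shows the shut fingers over the +x half of cover 3, about 8 mm off its centre line. Cover 4 (disc at 416,300) is to the right and the bush is clear. I'll recentre, then press cover 3's end.

```bash
python3 -m handwheel '[0.1,-0.8,-1.8,0,0,0,0, 0.1,-0.8,-3.4,0,0,0,0, 0.1,-0.8,-3.6,0,0,0,0, 0.1,-0.8,-3.6,0,0,0,0]'; python3 -m handwheel '[0,0,-0.3,0,0,0,0,0,0,-0.6,0,0,0,0,0,0,-0.7,0,0,0,0,0,0,-0.7,0,0,0,0]';python3 -m handwheel '[0,0,-0.1,0,0,0,0,0,0,-0.2,0,0,0,0,0,0,-0.2,0,0,0,0]'
```

```text
t: 2.2
eef_pos: [0.5472, -0.0206, 0.062]
tool_rot: [-0.001, 0.993, -0.118, -0.003]
contact_force: [-0.2, -0.2, -0.1]
gripper_width: -0.001
t: 2.53
eef_pos: [0.5473, -0.0208, 0.0554]
tool_rot: [-0.001, 0.993, -0.118, -0.002]
contact_force: [0.7, 0.2, -0.5]
gripper_width: 0.001
t: 2.78
eef_pos: [0.5473, -0.0207, 0.0534]
tool_rot: [-0.001, 0.993, -0.118, -0.002]
contact_force: [0.8, -0.2, -0.7]
gripper_width: 0.001
```

```bash
python3 -m handwheel '[0,0,-0.1,0,0,0,0,0,0,-0.2,0,0,0,0,0,0,-0.2,0,0,0,0]';python3 -m handwheel '[0,0,-0.1,0,0,0,0,0,0,-0.1,0,0,0,0,0,0,-0.1,0,0,0,0]'
```

```text
t: 3.03
eef_pos: [0.5474, -0.0207, 0.0518]
tool_rot: [-0.0, 0.993, -0.118, -0.002]
contact_force: [-2.4, -1.3, 8.1]
gripper_width: 0.002
t: 3.28
eef_pos: [0.5474, -0.0207, 0.0515]
tool_rot: [-0.0, 0.993, -0.118, -0.002]
contact_force: [-3.1, -0.4, 8.9]
gripper_width: -0.005
```

Cover 3 is firm: 9 N for 1.5 mm of sinking, with no tip. Next is cover 4's +x end.

```bash
python3 -m handwheel '[0,0,2,0,0,0,0, 0,0,3,0,0,0,0, -0.9,-3.4,3,0,0,0,0, -1.9,-6.8,3,0,0,0,0, -1.9,-6.8,2,0,0,0,0, -1.9,-6.8,1.3,0,0,0,0, -1.9,-6.8,1.3,0,0,0,0]'; for i in 1 2 3; do :; done; python3 -m handwheel '[0,0,-0.3,0,0,0,0,0,0,-0.6,0,0,0,0,0,0,-0.9,0,0,0,0,0,0,-0.9,0,0,0,0]'
```

```text
t: 3.87
eef_pos: [0.5276, -0.0884, 0.0633]
tool_rot: [-0.001, 0.993, -0.118, -0.003]
contact_force: [-0.3, 0.1, 0.0]
gripper_width: -0.001
t: 4.2
eef_pos: [0.5279, -0.0874, 0.0539]
tool_rot: [-0.001, 0.993, -0.118, -0.003]
contact_force: [-0.1, 0.7, 0.7]
gripper_width: 0.002
```

```bash
python3 -m handwheel '[0,0,-0.1,0,0,0,0,0,0,-0.2,0,0,0,0,0,0,-0.2,0,0,0,0]'; python3 -m handwheel '[0,0,-0.1,0,0,0,0,0,0,-0.2,0,0,0,0,0,0,-0.2,0,0,0,0]'
```

```text
t: 4.45
eef_pos: [0.5281, -0.0872, 0.0519]
tool_rot: [-0.001, 0.993, -0.118, -0.003]
contact_force: [1.1, 0.4, 0.8]
gripper_width: 0.001
t: 4.7
eef_pos: [0.5281, -0.0871, 0.0498]
tool_rot: [-0.001, 0.993, -0.118, -0.003]
contact_force: [0.1, 0.4, 1.1]
gripper_width: -0.001
```

```bash
python3 -m handwheel '[0,0,-0.1,0,0,0,0,0,0,-0.2,0,0,0,0,0,0,-0.2,0,0,0,0]'; python3 - <<'E'
from h import *
print(get_obs()["contact_force"])
s=read_camera("side")[:,:,::-1];w=read_camera("wrist")[:,:,::-1]
cv2.imwrite("pics/p2.png",np.hstack([cv2.resize(s[170:310,200:320],(360,420)),w[:,130:560]]))
E
```

```text
t: 4.95
eef_pos: [0.5281, -0.0871, 0.0479]
tool_rot: [-0.001, 0.993, -0.118, -0.003]
contact_force: [-1.3, 0.5, 5.0]
gripper_width: 0.004
[-1.31657125  0.48716437  5.0356794 ]
```

View pics/p2.png

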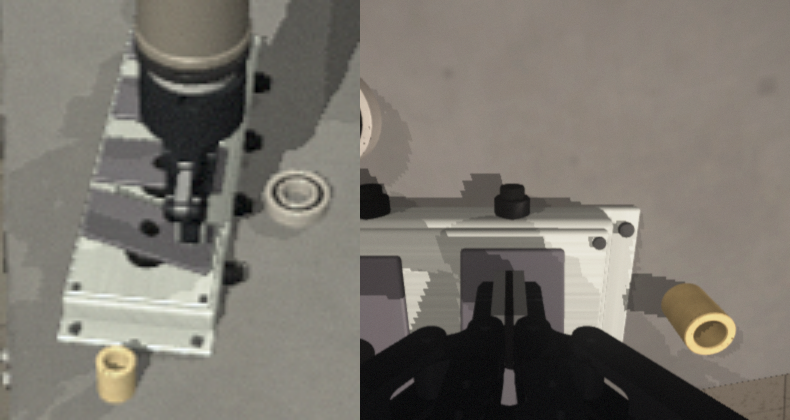

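The side view shows cover 4 clearly tipped, with its +x end down under the fingertips. At z = 49.8 mm I read only 1 N, and the firm stop came near 48 mm, so this is the loose one. Next, over to its middle.

```bash
python3 -m handwheel '[0,0,1.5,0,0,0,0, 0,0,3,0,0,0,0, -1.6,0.3,3,0,0,0,0, -3.1,0.6,3,0,0,0,0, -3.1,0.6,2,0,0,0,0, -3.1,0.6,1.6,0,0,0,0, -3.1,0.6,1.6,0,0,0,0]'; python3 - <<'E'
from h import *
o=get_obs();p=o["eef_pos"];print(p,np.array([.4965,-.0803])-p[:2],o["contact_force"])
E
```

```text
t: 5.63
eef_pos: [0.4969, -0.0812, 0.0628]
tool_rot: [-0.001, 0.993, -0.118, -0.004]
contact_force: [0.3, -0.1, 0.6]
gripper_width: -0.003
[ 0.49689473 -0.08116725  0.06275914] [-0.00039473  0.00086725] [ 0.3061134  -0.0825281   0.58902501]
```

```bash
python3 -m handwheel '[0,0.1,-0.3,0,0,0,0,0,0.1,-0.5,0,0,0,0,0,0.1,-0.6,0,0,0,0,0,0.1,-0.6,0,0,0,0]'; for r in 1; do :; done; python3 -m handwheel '[0,0,-0.1,0,0,0,0,0,0,-0.2,0,0,0,0,0,0,-0.2,0,0,0,0]'; python3 -m handwheel '[0,0,-0.1,0,0,0,0,0,0,-0.2,0,0,0,0,0,0,-0.2,0,0,0,0]'
```

```text
t: 5.97
eef_pos: [0.4973, -0.08, 0.0566]
tool_rot: [-0.001, 0.993, -0.118, -0.004]
contact_force: [-0.3, 0.4, 2.5]
gripper_width: 0.002
t: 6.22
eef_pos: [0.4973, -0.08, 0.0549]
tool_rot: [-0.001, 0.993, -0.118, -0.004]
contact_force: [-1.5, 1.0, 6.2]
gripper_width: 0.001
t: 6.47
eef_pos: [0.4973, -0.08, 0.0532]
tool_rot: [-0.001, 0.993, -0.118, -0.004]
contact_force: [-2.5, 0.1, 6.9]
gripper_width: 0.0
```

```bash
python3 -m handwheel '[0,0,-0.1,0,0,0,0,0,0,-0.2,0,0,0,0,0,0,-0.2,0,0,0,0]'; python3 -m handwheel '[0,0,-0.1,0,0,0,0,0,0,-0.1,0,0,0,0]'
```

```text
t: 6.72
eef_pos: [0.4973, -0.08, 0.0517]
tool_rot: [-0.001, 0.993, -0.118, -0.004]
contact_force: [-2.9, 1.7, 7.8]
gripper_width: -0.0
t: 6.88
eef_pos: [0.4973, -0.08, 0.0514]
tool_rot: [-0.001, 0.993, -0.118, -0.004]
contact_force: [-3.4, 1.2, 11.0]
gripper_width: -0.002
```

```bash
python3 -m handwheel '[0,0,-0.1,0,0,0,0,0,0,-0.15,0,0,0,0,0,0,-0.15,0,0,0,0]'; python3 -m handwheel '[0,0,-0.05,0,0,0,0,0,0,-0.05,0,0,0,0,0,0,-0.05,0,0,0,0]'
```

```text
t: 7.13
eef_pos: [0.4974, -0.08, 0.0508]
tool_rot: [-0.0, 0.993, -0.118, -0.004]
contact_force: [-4.9, 0.8, 13.6]
gripper_width: 0.003
t: 7.38
eef_pos: [0.4973, -0.08, 0.0512]
tool_rot: [-0.0, 0.993, -0.118, -0.004]
contact_force: [-3.9, -0.1, 11.6]
gripper_width: -0.004
```

```bash
python3 -m handwheel '[0,0,-0.15,0,0,0,0,0,0,-0.3,0,0,0,0,0,0,-0.3,0,0,0,0,0,0,-0.3,0,0,0,0]'; python3 - <<'E'
from h import *
s=read_camera("side")[:,:,::-1];w=read_camera("scene")[:,:,::-1]
cv2.imwrite("pics/p3.png",np.hstack([cv2.resize(s[170:310,200:320],(360,420)),cv2.resize(w[155:260,215:315+10],(440,420))]))
o=get_obs();print(o["eef_pos"],o["contact_force"],o["torque"])
E
```

```text
t: 7.72
eef_pos: [0.4974, -0.08, 0.0496]
tool_rot: [0.0, 0.993, -0.118, -0.004]
contact_force: [-7.0, 1.0, 20.7]
gripper_width: -0.003
[ 0.49737324 -0.07998857  0.04964929] [-5.86746757  1.94221454 19.24588865] [ 0.17753739  1.47964855 -0.02056631]
```

View pics/p3.png

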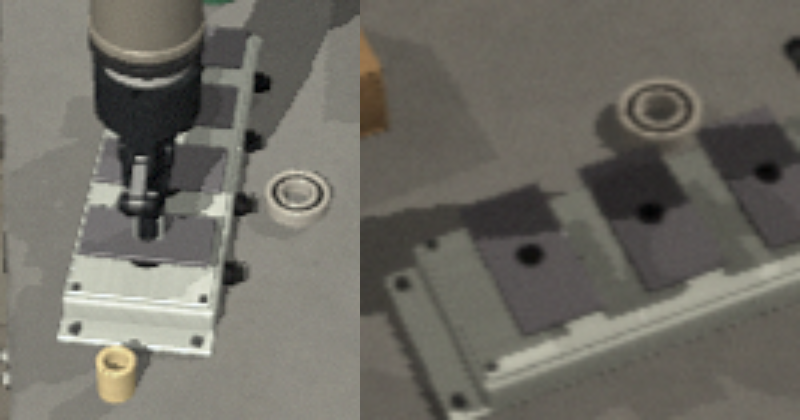

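Cover 4 is now level. About 20 N at z = 49.6 mm matches a seated cover on its mount (53 mm − 20/6 mm), and the fingers sit at its middle. Handing in while still pressing.

```bash
python3 -c "
from station import *
o=get_obs();print(o['t'],o['eef_pos'],o['contact_force']);print(hand_in())"
```

```text
7.8167 [ 0.49737324 -0.07998857  0.04964929] [-5.86746757  1.94221454 19.24588865]
the job is handed in; nothing more can be done
None
```

The loose cover was number 4, at the housing's −y end. I pressed it home at its middle and handed the job in still holding it down with about 19 N, at 7.8 s.

- **Finding it:** The two camera views put cover 4's disc about 4 mm too high, so I pressed only two ends. Cover 3's +x end was firm, at 9 N for about 1.5 mm of sinking. Cover 4's +x end gave way, with about 1 N at 49.8 mm and a stop near 48 mm, and the side camera showed it tipped. Covers 1 and 2 were not pressed.
- **Pressing it home:** At cover 4's middle the force stayed at 6–8 N while the fingertips went from about 55 mm to 51.7 mm. After that it rose at roughly the stiffness of the rubber mount.
- **Last checks:** With the fingertips at 49.6 mm the force matched a fully seated cover on its mount. The last side view shows the cover level, with the brass bush and bearing where they were. The grease tin was outside that last picture, but the arm stayed well away from it.
- **Open points:** There was a sideways push of about 6 N on the fingertips while pressing, and they did not slip. I did not press cover 4's end again afterwards, because the job had to finish with it held down.

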